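# Lock a panel in the conservation jig

## Task

The small wooden panel lies face down in the holding jig. Slide it gently along its channel until its end is fully home against the end stop, then push the toggle clamp's handle down past its over-centre point so that the spindle stays locked on the panel by itself. Never push on the panel or the clamp with more than about 25 N, leave everything else on the bench where it is, and let go at the end.

Things in the scene. Friction and masses are not known exactly. Their poses are not given: they have to be found in the camera images.
- jig: Holding jig fixed to the bench: plywood board 370 x 150 x 18 mm. Origin: centre of its underside; X = sliding direction, towards end stop and clamp; Y across; Z up; board top at Z = 18 mm. A channel runs along X between two side fences 84 mm apart (18 mm wide, 12 mm high above the board, X = -185 to -5), open at the -X end, closed by an aluminium end stop (14 mm thick and high, 120 mm wide).
- stop_face (a point): Centre of the end stop's face that the panel must meet, at the board's top surface (jig X = -10, Y = 0, Z = 18 mm). Axes as the jig's.
- panel: Old wooden panel 120 (X) x 80 (Y) x 20 (Z) mm, 0.1 to 0.25 kg, face down in the channel, dark bare back up with one paler strip across. Origin: centre of its underside; X points to the end stop. It starts 20 to 55 mm short of the stop with 2 mm play on each side and slides at 0.5 to 3 N. The stop is rigid. Fragile: the robot must not push on it with more than 30 N.
- panel_head (a point): Middle of the panel's leading (+X) edge, on its underside. Home = it meets stop_face. Axes as the panel's.
- panel_tail (a point): Middle of the panel's rear (-X) end face, at half its height (10 mm above the board): where to push it.
- clamp: Steel hold-down toggle clamp fixed to the board behind the end stop. Origin: its underside (on the board, +-1 mm), below the arm's pivot; axes as the jig's within 0.05 rad. Base 130 x 44 mm, side plates 58 mm high. Its arm (84 mm bar, pivot 35 mm up) points to -X over stop and channel; its handle points to +X; both start raised. Never press on any part of it with over 30 N.
- handle_pivot (a point): Handle's hinge axis (along the clamp's Y), at clamp X = +87, Z = +52 mm. Axes as the clamp's. The handle swings in the clamp's XZ plane, from raised down towards +X. A steel lever runs 35 mm from this pivot to a knuckle; from there a round black grip, 16 mm thick, runs on to 78 mm from the knuckle. The grip is fixed firmly in the knuckle but cranked up or down, see joint handle.
- handle (a joint): Lever's angle, rad: 0 = open (start), lever 1.0 above level; level at 1.0, a rigid stop. The grip is set up to 0.45 rad above or below the lever's line (varies, not measured: find it by touch or sight). From about 0.4 the foot meets the panel; the push needed 90 mm from the pivot rises to 8 to 18 N, falls to nothing at over-centre, 0.95, and it snaps to 1.0. Short of it, it springs back.
- spindle_tip (a point): Centre of the underside of the spindle's sprung rubber foot (20 mm across) near the end of the clamp arm, 70 mm to the -X side of the clamp's origin when down. When locked it presses on the panel's back with about 50 to 80 N.
- spatula: thin metal spatula 180 mm long, lying on the table along the jig's -Y side; bystander.
- brush: brush 180 mm long, lying on the table along the jig's +Y side; bystander.
- wedge: loose light wooden block 40 x 18 x 14 mm, lying on the jig board beside the clamp; bystander. Origin at the centre of its underside.
- jar: glass jar 56 mm wide, 85 mm high; bystander. Origin at the centre of its underside.
- figure: small turned wooden figure, 122 mm tall; bystander. Origin at the centre of its underside.
- offcut: light wooden strip 120 x 45 x 22 mm; bystander. Origin at the centre of its underside.

How it is judged:
By the outcome, as a careful person would: the job done as asked, in the order asked, and still so for the second after the job is handed in, with the robot touching nothing.
It also fails if it takes over 67 s, if anything falls off the work surface, if the arm or the gripper's body presses on something with over 40 N, if the wrist force passes 120 N, or if a joint passes its speed limit or range.

## Robot

A 6-joint arm with a two-finger parallel gripper is mounted at the origin on the work surface. World frame = base frame: x ahead of the robot, y to its left, z up, the work surface at z = 0. Lengths are in mm, angles in rad, forces in N, time in s.
With the tool pointing down it reaches from about 350 to 850 mm from the base axis. Payload 8.1 kg.
Tool frame: the origin (TCP) lies on the centre line of the jaws, within the pads' length; the fingertips stand 25 mm ahead of it and the grasp point (between the pads) lies 6 mm ahead of it; z points along the fingers, y is the line along which they close (so a half turn about z gives the same grasp; the last joint's range is limited). The gripper opens to 93 mm and grips with 3 to 60 N. Pads are 15 mm wide; open, the fingers measure 128 mm over their backs; the gripper's body (75 mm by 188 mm) begins 65 mm behind the grasp point.
Start: joints at [-1.236, 0.13, 1.488, -0, 1.523, -0.085], TCP at [244.566, -547.898, 203.935] pointing down, gripper open.
Joint ranges: [-2.96, 2.96], [-0.89, 2.26], [0.02, 2.5], [-1.34, 4.48], [0, 2.73], [-2.66, 2.66]. Speed limits (rad/s): [2.39, 2.39, 2.79, 3.14, 3.14, 3.14].

## Interface

Orientations are given as a unit quaternion [w, x, y, z].
In Python, from plant import env, imaging, models gives the robot as it stands.
- The arm moves only by the tool arm_command, never from a script. Its arguments are lists of equal length, an entry for each row: "offset": the shift along the tool's x, y, z in mm, a list of three; "dr": the turn, a rotation vector about the tool's x, y, z in rad, a list of three; "claw": the finger opening in mm, from 0 to 93. A call has 1 to 20 rows; each row is the pose to reach, as a shift and turn from the pose commanded when the call began, along the tool's axes at that moment; what a row does not reach only later rows make up. A row lasts 1/10 s, in which the tool goes at most 50 mm and 8.59 degrees, less where a joint would pass 70% of its speed; a pose out of reach is approached as far as the arm can. A call with a gripper value outside its range is refused whole. The fingers move at their own pace and stop on an object; the grip force is fixed at half the most. Time passes only in rows, so rows that repeat a pose let the fingers close. It gives the time, the measured TCP pose, the force, the opening and the grip force at its end, in the units of the state.
- env.sense(): the state, without advancing time (a new reading comes with each control period).
- imaging.get_image(name): name is "scene" or "top"; returns (picture, depth): 420x560x3 uint8, red, green, blue; 420x560 float32, mm along the optical axis (not along the pixel's ray), 0 where there is no reading.
- imaging.camera_model(name): a dict with "K" (3x3 intrinsics, pixels), "k1" (the pictures are not rectified: a ray, as slopes to the right and down, at radius r is drawn at 1 + k1 r^2 times it, then the intrinsics apply), "pose" (4x4, takes a point from camera to world coordinates). Camera axes: x right, y up, looking along -z (the intrinsics and any distortion apply to the point x, -y, -z); pixel columns grow to the right and rows downward; lengths in mm; the calibration is good to about 2 mm. A picture is of the moment at which its call begins. camera_model takes no time and is no camera call.
- env.finish_job(): hands the job in; it is judged then, once.
Trained networks look in the newest picture that a camera, given by its name, has taken for a name from the list of things; names that differ only in an ending like _2 or _b are one class to them, and where a whole thing is asked for, a point or a joint stands for the part that bears it (a point fixed in the world has none). Each returns a list of dicts, best first, with "score" (0 to 1); they miss things now and then, are a little off and sometimes report something else, mostly with a low value. They report only what shows in the picture. A call takes as long as a camera call.
- models.outline_of(camera, query): "pixels" (420x560 bool, what is visible of it) and "at" ([row, column] in pixels, amid what is visible of it).
- models.tip_of(camera, query): "at" ([row, column] in pixels: a listed point, or the origin of a listed thing).
The state is a dict: "time_s": time; "joints": joint angles; "qd": joint speeds; "effort": joint torques, N m; "tool_pos": TCP position; "ee_rot": TCP orientation; "contact_force": force on the tool from outside, world axes, zero at the start; "ft_torque": the same for the moment, N m; "grip_width": finger opening in mm; "gripper_force": force on a finger pad.
Only numpy, scipy, OpenCV 4.12 (cv2) and the standard library are available. Lean on these libraries where they do the work, as an engineer would, in place of code of your own. Each camera call takes 0.05 s, during which the arm holds its last target. There are 200 camera calls.

## Working session

There is one attempt and no reset: what is moved stays moved. The work goes in short steps, Python scripts to look and compute and a tool call to move; the robot and the scene stay as the last step left them, time stands still between calls to the robot, and variables do not carry over. Pictures are saved under pics/ and viewed, at most 10 in all, crops included, and the job is handed in when it is done.

Besides the shell and the picture viewer there is one more tool, called after ">>>" as name(argument=value, ...) on one line, values as JSON. arm_command: Moves the arm, as the interface text tells. Its arguments: {"type":"object","properties":{"offset":{"type":"array"},"dr":{"type":"array"},"claw":{"type":"array"}},"required":["offset","dr","claw"]}

```bash
mkdir -p pics; ls; cat > h.py <<'E'
import numpy as np, cv2
from plant import env, imaging, models
def ray(name,px):
    c=imaging.camera_model(name);K=np.array(c["K"]);k=c["k1"]
    d=np.array([(px[1]-K[0,2])/K[0,0],(px[0]-K[1,2])/K[1,1]]);u=d.copy()
    for _ in range(20): u=d/(1+k*(u@u))
    return u,np.array(c["pose"])
def at_z(name,px,z):
    u,P=ray(name,px);d=P[:3,:3]@np.array([u[0],-u[1],-1]);o=P[:3,3]
    return o+d*(z-o[2])/d[2]
def at_depth(name,px,D):
    u,P=ray(name,px);return P[:3,:3]@(np.array([u[0],-u[1],-1])*D)+P[:3,3]
def proj(name,p):
    c=imaging.camera_model(name);P=np.array(c["pose"]);K=np.array(c["K"])
    q=P[:3,:3].T@(np.array(p)-P[:3,3]);u=np.array([q[0],-q[1]])/-q[2];u=u*(1+c["k1"]*(u@u))
    return [K[1,1]*u[1]+K[1,2],K[0,0]*u[0]+K[0,2]]
E
python3 - <<'E'
from h import *
np.set_printoptions(precision=1,suppress=True)
for n in ["top","scene"]:
    im,d=imaging.get_image(n);np.savez(f"{n}0.npz",im=im,d=d)
    cv2.imwrite(f"pics/{n}0.png",im[:,:,::-1])
    print(n,np.array(imaging.camera_model(n)["pose"])[:3,3])
    for q in ["stop_face","panel","panel_head","panel_tail","clamp","handle_pivot","spindle_tip","jig","wedge","jar","figure","offcut"]:
        r=models.tip_of(n,q)
        if r:
            a=r[0]["at"];i,j=int(a[0]),int(a[1])
            D=d[min(max(i,0),419),min(max(j,0),559)]
            print(q,round(r[0]["score"],2),np.array(a),at_depth(n,a,D) if D else None, at_z(n,a,18))
print(env.sense())
E
```

```text
pics
top [ 296.5    6.8 1722.4]
stop_face 0.6 [220.6 268.7] [561.8   6.3  29.5] [563.6   6.3  18. ]
panel 0.91 [211.3 293.8] [589.8 -73.5  32.9] [592.4 -74.2  18. ]
panel_head 0.95 [217.5 277.8] [569.6 -22.4  39.6] [573.1 -22.8  18. ]
handle_pivot 0.7 [221.1 231.5] [555.9 121.1  68.3] [563.8 124.6  18. ]
spindle_tip 0.62 [219.3 277. ] [564.9 -19.9  33.6] [567.4 -20.1  18. ]
jig 0.81 [214.7 264.7] [580.9  18.7  29.2] [582.8  18.8  18. ]
wedge 0.47 [240.8 233.8] [499.5 116.9  28.1] [500.7 117.6  18. ]
jar 0.91 [259.9 413.9] [ 426.6 -432.3   77.7] [ 431.3 -448.3   18. ]
figure 0.58 [239.5 234.3] [502.4 114.7  37.8] [504.8 116.   18. ]
offcut 0.95 [258.7 139.9] [449.3 412.4  15.5] [449.1 411.8  18. ]
scene [1191.1 -239.2 1171. ]
stop_face 0.75 [226.6 269.7] [570.7   6.   20.4] [569.3   6.5  18. ]
panel 0.79 [243.2 246.9] [607.7 -89.6  38.1] [597.4 -86.9  18. ]
panel_head 0.65 [232.3 264.7] [594.6 -21.7  40.2] [582.9 -17.4  18. ]
panel_tail 0.86 [247.  234.1] [ 605.2 -132.6   40. ] [ 593.7 -130.5   18. ]
clamp 0.87 [225.3 277.7] [578.7  31.9  24. ] [575.5  33.3  18. ]
handle_pivot 0.87 [1
[... 156 characters left out ...]
4  26.6] [578.6   9.2  18. ]
wedge 0.64 [196.7 295.7] [502.2 134.1  31.8] [493.8 138.6  18. ]
jar 0.7 [243.9 132. ] [ 464.8 -435.6   44.6] [ 447.7 -440.2   18. ]
figure 0.85 [277.2 136.3] [ 568.8 -455.    13.5] [ 571.2 -454.1   18. ]
offcut 0.91 [164.5 358.9] [460.1 414.4  24.2] [456.1 417.9  18. ]
{'time_s': 1.3, 'joints': array([-1.2,  0.1,  1.5, -0. ,  1.5, -0.1]), 'qd': array([-0., -0., -0., -0.,  0., -0.]), 'effort': array([  0. , -56. , -49.2,   0.1,   0. ,  -0. ]), 'tool_pos': array([ 244.6, -547.9,  203.9]), 'ee_rot': array([-0. ,  1. ,  0.2, -0. ]), 'contact_force': array([-0.5,  0. ,  0.6]), 'ft_torque': array([ 0., -0., -0.]), 'gripper_force': 0.0, 'grip_width': 93.21828292334193}
```

```bash
python3 - <<'E'
from h import *
im=np.load("top0.npz")["im"];a=cv2.resize(im[165:275,180:340],(800,550),interpolation=cv2.INTER_CUBIC)
cv2.imwrite("pics/tc.png",a[:,:,::-1])
im=np.load("scene0.npz")["im"];a=cv2.resize(im[160:290,200:360],(738,600),interpolation=cv2.INTER_CUBIC)
cv2.imwrite("pics/sc.png",a[:,:,::-1])
np.set_printoptions(precision=2,suppress=True)
# panel, jig and handle outlines -> 3D
for n in ["top","scene"]:
    d=np.load(n+"0.npz")["d"]
    for q in ["panel","jig","handle","clamp","wedge"]:
        r=models.outline_of(n,q)
        if not r: print(n,q,"none");continue
        m=r[0]["pixels"];ij=np.argwhere(m&(d>0))
        P=np.array([at_depth(n,p,d[tuple(p)]) for p in ij])
        np.savez(f"o_{n}_{q}.npz",P=P,ij=ij)
        c=np.median(P,0);(cx,cy),(w,h),ang=cv2.minAreaRect(P[:,:2].astype(np.float32))
        print(n,q,round(r[0]["score"],2),len(ij),c,"rect",cx,cy,w,h,ang,"z",np.percentile(P[:,2],[2,50,98]))
E
```

```text
top panel 0.92 956 [580.14 -77.26  37.66] rect 583.91064453125 -75.09268951416016 85.62921905517578 123.24235534667969 10.24532699584961 z [23.45 37.66 47.29]Traceback (most recent call last):
  File "<stdin>", line 14, in <module>
  File "h.py", line 12, in at_depth
    u,P=ray(name,px);return P[:3,:3]@(np.array([u[0],-u[1],-1])*D)+P[:3,3]
        ~~~^^^^^^^^^
  File "h.py", line 4, in ray
    c=imaging.camera_model(name);K=np.array(c["K"]);k=c["k1"]
ValueError: time passes only in moves, steps and waits
```

View pics/tc.png

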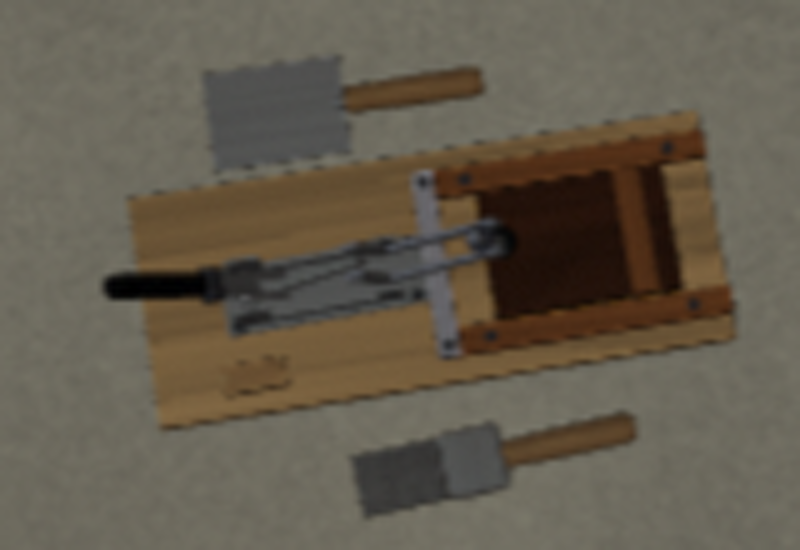

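View pics/sc.png

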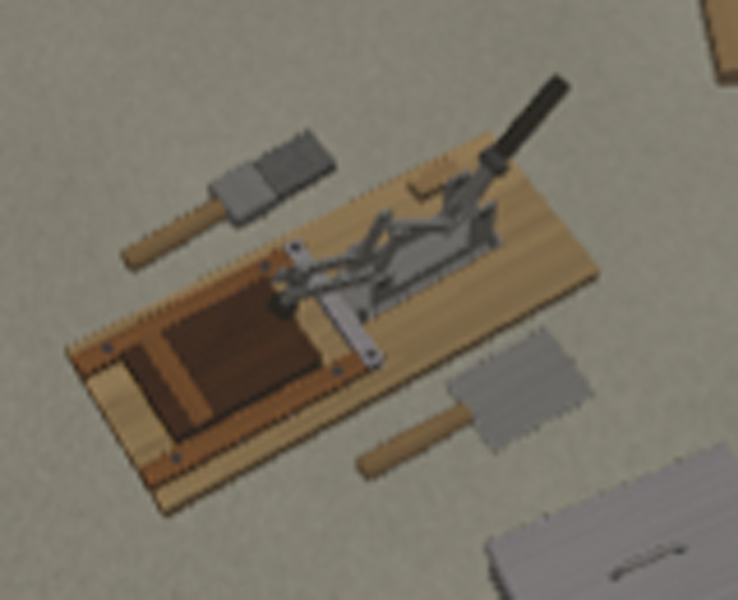

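```bash
cat >> h.py <<'E'
import functools
_cm=imaging.camera_model
imaging_cm=functools.lru_cache(None)(_cm)
class _I: camera_model=staticmethod(imaging_cm); get_image=staticmethod(imaging.get_image)
imaging=_I
def tc(x,y): return [165+(y+.5)/5-.5,180+(x+.5)/5-.5]
def sc(x,y): return [160+(y+.5)/4.615-.5,200+(x+.5)/4.6125-.5]
E
python3 - <<'E'
from h import *
np.set_printoptions(precision=2,suppress=True)
T=[(130,197),(162,428),(735,338),(697,112)];S=None
W=np.array([at_z("top",tc(*p),18)[:2] for p in T]);print("top corners",W)
S=[(600,272),(168,514),(68,348),(490,133)]  # +X-Y, -X-Y, -X+Y, +X+Y
V=np.array([at_z("scene",sc(*p),18)[:2] for p in S]);print("scene corners",V)
# order top in jig: +X end is left (world +y?), 
L=np.array([[185,75],[185,-75],[-185,-75],[-185,75]])
def fit(A,B):
    a=A-A.mean(0);b=B-B.mean(0);H=a.T@b;U,s,Vt=np.linalg.svd(H);R=(U@np.diag([1,np.linalg.det(U@Vt)])@Vt).T
    t=B.mean(0)-R@A.mean(0);return R,t,np.abs((A@R.T+t)-B).max()
# world image: top image up = +x world, left = +y. jig X=+y-ish -> jig Y = -x-ish
Lt=np.array([[185,-75],[185,75],[-185,75],[-185,-75]])
Ls=np.array([[185,-75],[-185,-75],[-185,75],[185,75]])
for n,A,B in (("top",Lt,W),("scene",Ls,V),):
    R,t,e=fit(A,B);print(n,"origin",t,"yaw",np.arctan2(R[1,0],R[0,0]),"err",e)
for k,p in dict(a=(480,196),b=(665,166),c=(682,290),d=(496,318)).items(): print("panel top corner",at_z("top",tc(*p),38))
for k,p in dict(a=(162,325),b=(263,276),c=(320,362),d=(178,440)).items(): print("panel sc corner",at_z("scene",sc(*p),38))
np.savez("j.npz",R=fit(Lt,W)[0],t=fit(Lt,W)[1])
d=np.load("scene0.npz")["d"]
for nm,f,n,pts in (("scene",sc,"scene",[(485,152),(493,160),(510,140),(530,118),(550,95),(562,82)]),("top",tc,"top",[(240,280),(213,284),(180,286),(150,286),(120,287),(107,287)])):
    d=np.load(n+"0.npz")["d"]
    for p in pts:
        a=f(*p);w=d[int(round(a[0]))-1:int(round(a[0]))+2,int(round(a[1]))-1:int(round(a[1]))+2];print(nm,p,at_depth(n,a,w[1,1]), at_depth(n,a,w.min())[2])
E
```

```text
top corners [[ 620.4   206.95]
 [ 472.05  186.33]
 [ 523.45 -176.71]
 [ 670.37 -157.02]]
scene corners [[ 622.18  206.68]
 [ 676.   -154.59]
 [ 525.38 -175.55]
 [ 475.84  187.13]]
top origin [571.57  14.89] yaw 1.7089347814477425 err 1.9646638697458911
scene origin [574.85  15.92] yaw 1.711721157858901 err 2.942099413053114
panel top corner [613.83 -16.28  38.  ]
panel top corner [ 631.34 -133.78   38.  ]
panel top corner [ 551.75 -142.22   38.  ]
panel top corner [535.82 -24.96  38.  ]
panel sc corner [ 546.04 -108.63   38.  ]
panel sc corner [537.02 -26.97  38.  ]
panel sc corner [618.81 -16.71  38.  ]
panel sc corner [ 635.9 -130.3   38. ]
scene (485, 152) [544.73 143.61 107.24] 111.66796635037758
scene (493, 160) [551.95 146.58 105.09] 108.59462194476032
scene (510, 140) [551.73 158.79 122.45] 124.22395972394247
scene (530, 118) [548.93 174.69 136.48] 145.60212448674952
scene (550, 95) [546.47 190.11 152.09] 153.89674277109611
scene (562, 82) [543.4  200.47 157.86] 160.93410236715317
top (240, 280) [557.61 133.09  68.86] 84.8841109007144
top (213, 284) [550.42 146.99 100.47] 109.67152963510262
top (180, 286) [545.09 164.12 128.82] 129.1655623720617
top (150, 286) [542.68 180.02 146.05] 1722.356337226428
top (120, 287) [540.54 196.19 157.73] 161.35934880864534
top (107, 287) [541.51 204.44 152.32] 164.25864532249466
```

```bash
cat >> h.py <<'E'
from scipy.spatial.transform import Rotation as Ro
O=np.array([573.2,15.4,0]);YAW=1.710
Rj=Ro.from_euler('z',YAW).as_matrix()
def jw(p): return O+Rj@np.array(p,float)
def wj(p): return Rj.T@(np.array(p,float)-O)
def toolR(tilt=0,flip=1):  # tool y across the jig; tilt>0: tool z leans to +X (jig)
    z=Rj@np.array([np.sin(tilt),0,-np.cos(tilt)]); y=Rj@np.array([0,-flip,0.]);x=np.cross(y,z)
    return np.c_[x,y,z]
def cur():
    s=env.sense();q=s["ee_rot"];return np.array(s["tool_pos"]),Ro.from_quat(np.r_[q[1:],q[0]]).as_matrix(),s
def rel(p,R,base=None):
    p0,R0=base if base else cur()[:2]
    return R0.T@(np.array(p)-p0), Ro.from_matrix(R0.T@R).as_rotvec()
np.set_printoptions(precision=3,suppress=True)
E
python3 - <<'E'
from h import *
p,R,s=cur();print(p,R,s["joints"],s["time_s"])
for f in (1,-1): print(f,rel(jw([-178,0,150]),toolR(0,f)))
E
```

```text
[ 244.568 -547.902  203.945] [[ 0.913  0.408  0.   ]
 [ 0.408 -0.913  0.   ]
 [ 0.     0.    -1.   ]] [-1.236  0.13   1.488  0.     1.523 -0.085] 1.4
1 (array([ 480.389, -209.416,   53.955]), array([ 0.  , -0.  , -1.29]))
-1 (array([ 480.389, -209.416,   53.955]), array([-0.   , -0.   ,  1.851]))
```

>>> arm_command(offset=[[480,-209,0],[480,-209,0],[480,-209,0],[480,-209,0],[480,-209,0],[480,-209,0],[480,-209,0],[480,-209,0],[480,-209,0],[480,-209,0],[480,-209,0],[480,-209,0],[480,-209,0],[480,-209,90],[480,-209,90],[480,-209,90],[480,-209,90]], dr=[[0,0,-1.29],[0,0,-1.29],[0,0,-1.29],[0,0,-1.29],[0,0,-1.29],[0,0,-1.29],[0,0,-1.29],[0,0,-1.29],[0,0,-1.29],[0,0,-1.29],[0,0,-1.29],[0,0,-1.29],[0,0,-1.29],[0,0,-1.29],[0,0,-1.29],[0,0,-1.29],[0,0,-1.29]], claw=[0,0,0,0,0,0,0,0,0,0,0,0,0,0,0,0,0])

```text
time_s: 3.1
tool_pos: [596.6, -162.4, 114.1]
ee_rot: [-0.001, 0.657, 0.754, -0.0]
contact_force: [0.8, -0.4, 0.7]
grip_width: 0.7
gripper_force: 0.0
```

```bash
python3 - <<'E'
from h import *
p,R,s=cur();print(p,wj(p),s["joints"],s["time_s"],s["grip_width"],s["contact_force"])
print(rel(jw([-178,0,48]),toolR()))
for n in ("scene",):
    im,d=imaging.get_image(n);a=cv2.resize(im[160:290,200:360],(738,600),interpolation=cv2.INTER_CUBIC);cv2.imwrite("pics/s1.png",a[:,:,::-1])
E
```

```text
[ 596.558 -162.367  114.092] [-179.288    1.534  114.092] [-0.349  0.237  1.534 -0.     1.372 -0.486] 3.1 0.6820132044766639 [ 0.83  -0.43   0.688]
(array([ 1.246,  1.644, 66.091]), array([-0.002, -0.001, -0.002]))
```

View pics/s1.png

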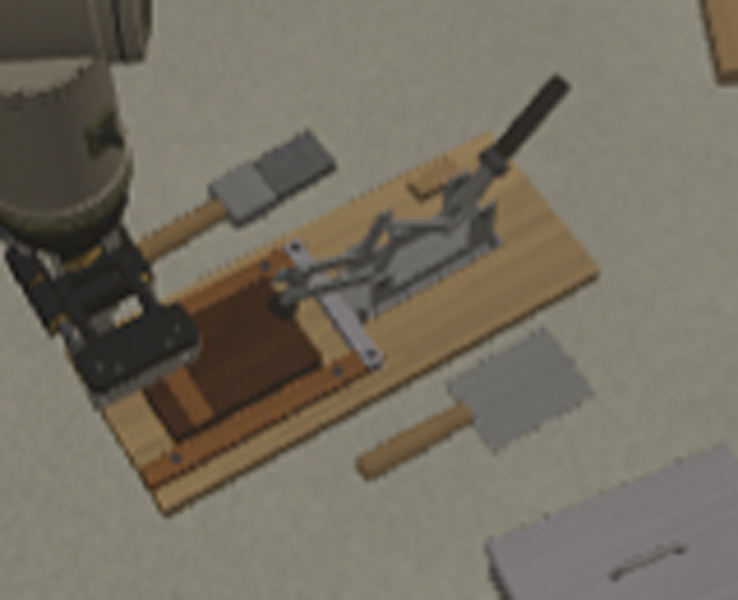

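The picture shows the gripper over the channel's rear end (crop ~(130,370)), with the panel and clamp undisturbed. Next I descend behind the tail.

>>> arm_command(offset=[[1,2,30],[1,2,45],[1,2,55],[1,2,60],[1,2,64],[1,2,64],[1,2,64]], dr=[[0,0,0],[0,0,0],[0,0,0],[0,0,0],[0,0,0],[0,0,0],[0,0,0]], claw=[0,0,0,0,0,0,0])

```text
time_s: 3.85
tool_pos: [600.0, -160.3, 50.7]
ee_rot: [0.0, 0.656, 0.755, 0.0]
contact_force: [0.1, 0.4, 0.2]
grip_width: 0.4
gripper_force: 0.0
```

>>> arm_command(offset=[[4,0,0],[7,0,0],[10,0,0],[12,0,0],[14,0,0],[16,0,0],[18,0,0],[20,0,0],[22,0,0],[24,0,0],[24,0,0]], dr=[[0,0,0],[0,0,0],[0,0,0],[0,0,0],[0,0,0],[0,0,0],[0,0,0],[0,0,0],[0,0,0],[0,0,0],[0,0,0]], claw=[0,0,0,0,0,0,0,0,0,0,0])

```text
time_s: 4.95
tool_pos: [596.2, -136.1, 49.9]
ee_rot: [-0.0, 0.656, 0.755, 0.0]
contact_force: [0.0, -0.9, -1.4]
grip_width: 0.2
gripper_force: 0.0
```

```bash
python3 - <<'E'
from h import *
p,R,s=cur();print(p,wj(p),Rj.T@s["contact_force"])
E
```

```text
[ 596.177 -136.112   49.93 ] [-153.234   -1.731   49.93 ] [-0.93   0.095 -1.364]
```

>>> arm_command(offset=[[2,0,0],[4,0,0],[6,0,0],[8,0,0],[10,0,0],[10,0,0]], dr=[[0,0,0],[0,0,0],[0,0,0],[0,0,0],[0,0,0],[0,0,0]], claw=[0,0,0,0,0,0])

```text
time_s: 5.55
tool_pos: [594.8, -126.2, 49.9]
ee_rot: [-0.0, 0.656, 0.755, 0.0]
contact_force: [-0.0, -0.4, 0.1]
grip_width: 0.7
gripper_force: 0.0
```

```bash
python3 - <<'E'
from h import *
p,R,s=cur();print(p,wj(p),Rj.T@s["contact_force"])
a=models.tip_of("scene","panel")
im,d=imaging.get_image("top");a=cv2.resize(im[165:275,180:340],(800,550),interpolation=cv2.INTER_CUBIC)
cv2.imwrite("pics/t2.png",a[:,:,::-1])
E
```

```text
[ 594.789 -126.161   49.92 ] [-143.187   -1.738   49.92 ] [-0.395  0.059  0.06 ]
```

View pics/t2.png

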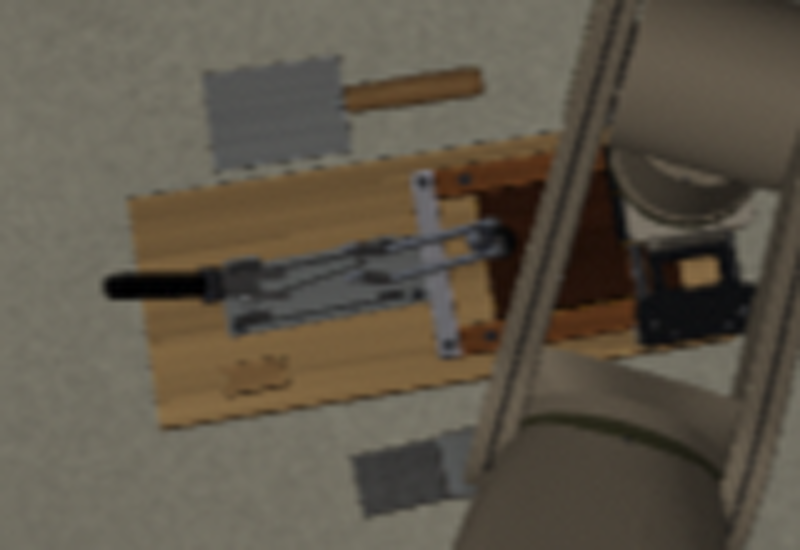

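The panel's front edge (crop ~(485,200)–(495,318)) has not visibly moved, and the gripper shows at ~(690,290). I'll check where it really is.

```bash
python3 - <<'E'
from h import *
p,R,s=cur();print(s["joints"])
def cr(q): return [(q[1]-180)*5+2,(q[0]-165)*5+2]
for k in (-80,-60,0,25): print(k,"tcp-axis px crop",cr(proj("top",p+R[:,2]*k)), proj("scene",p+R[:,2]*k))
im,d=imaging.get_image("top");np.savez("t2.npz",im=im,d=d)
for c in [(660,260),(700,270),(690,325),(690,340),(645,330),(735,330),(655,290),(620,250),(600,230)]:
    a=tc(*c);D=d[int(round(a[0])),int(round(a[1]))];w=at_depth("top",a,D);print(c,w,wj(w))
d0=np.load("top0.npz")["d"]
# profile along the panel centre line, before/after
for X in range(-180,0,6):
    r=[]
    for Y in (-25,25):
        q=proj("top",jw([X,Y,30]));i,j=int(round(q[0])),int(round(q[1]))
        r+= [at_depth("top",[i,j],d0[i,j])[2],at_depth("top",[i,j],d[i,j])[2]]
    print(X,np.array(r))
E
```

```text
[-0.294  0.273  1.616 -0.     1.253 -0.433]
-80 tcp-axis px crop [np.float64(666.3702869922021), np.float64(195.84640835350467)] [np.float64(229.9252694981637), np.float64(232.10798705032636)]
-60 tcp-axis px crop [np.float64(663.7845311535677), np.float64(201.9750015734753)] [np.float64(233.14115323261277), np.float64(232.73090925796163)]
0 tcp-axis px crop [np.float64(656.3881432355028), np.float64(219.5061504529866)] [np.float64(242.2694811337503), np.float64(234.50212687186712)]
25 tcp-axis px crop [np.float64(653.4564545227381), np.float64(226.45521865160075)] [np.float64(245.85857723023076), np.float64(235.19977341751917)]
(660, 260) [ 547.684 -117.366  181.447] [-127.941   43.691  181.447]
(700, 270) [ 567.291 -155.725   19.179] [-168.65    29.596   19.179]
(690, 325) [ 508.769 -132.968  187.58 ] [-137.993   84.395  187.58 ]
(690, 340) [ 522.516 -148.048   18.83 ] [-154.834   72.873   18.83 ]
(645, 330) [ 504.477 -106.175  200.847] [-110.863   84.927  200.847]
(735, 330) [ 506.01  -159.025  183.684] [-163.414   90.742  183.684]
(655, 290) [ 527.839 -112.754  197.33 ] [-120.621
[... 571 characters left out ...]
289  42.036]
-114 [38.933 38.161 41.092 49.221]
-108 [42.129 35.958 40.396 32.625]
-102 [ 37.803 510.235  39.937  47.291]
-96 [ 36.384 522.899  38.006  40.23 ]
-90 [ 40.738 520.247  32.876  40.475]
-84 [  35.702  521.249   44.36  1722.356]
-78 [ 40.09  521.381  34.051 532.539]
-72 [ 41.328 524.407  43.024 536.181]
-66 [ 32.596  34.689  32.134 537.08 ]
-60 [ 37.182  40.756  39.84  535.256]
-54 [ 34.791  42.357  37.703 536.93 ]
-48 [35.502 37.223 42.908 39.424]
-42 [36.55  42.696 35.296 34.501]
-36 [38.564 44.161 38.181 41.204]
-30 [17.484  7.613 21.484 19.825]
-24 [21.968 20.735 16.886 17.016]
-18 [17.589 15.833 15.112 18.96 ]
-12 [18.066 15.041 11.038 16.604]
-6 [28.201 33.977 27.933 40.869]
```

```bash
python3 - <<'E'
from h import *
im,d=imaging.get_image("scene");np.savez("s3.npz",im=im,d=d)
im0=np.load("scene0.npz")["im"]
f=lambda x:cv2.resize(x[190:280,205:295],(400,400),interpolation=cv2.INTER_CUBIC)
cv2.imwrite("pics/s3.png",np.hstack([f(im0),f(im)])[:,:,::-1])
for n in ("scene","top"):
  for q in ("panel_head","panel_tail"):
    r=models.tip_of(n,q)
    for e in r[:1]: w=at_z(n,e["at"],18 if q=="panel_head" else 28);print(n,q,e["score"],e["at"],wj(w))
p,R,s=cur();print(s["contact_force"],s["tool_pos"])
E
```

```text
scene panel_head 0.89 [234.7, 260.8] [-49.555  -6.145  18.   ]
scene panel_tail 0.72 [246.6, 233.5] [-149.977   -2.802   28.   ]
top panel_head 0.62 [219.3, 281.8] [-49.475  13.077  18.   ]
top panel_tail 0.93 [211.4, 313.2] [-151.458    4.927   28.   ]
[ 0.197  0.778 -0.205] [ 594.841 -126.524   49.941]
```

View pics/s3.png

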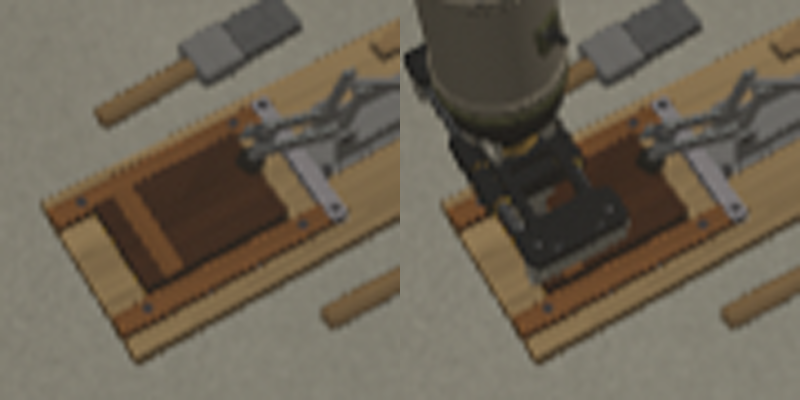

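```bash
python3 - <<'E'
from h import *
d=np.load("s3.npz")["d"]
f=lambda x,y:[190+(y+.5)*90/400-.5,205+(x-400+.5)*90/400-.5]
for y in range(130,300,12):
    o=[]
    for x in range(440,660,20):
        a=f(x,y);D=d[int(round(a[0])),int(round(a[1]))];w=wj(at_depth("scene",a,D));o.append("%4d,%4d,%3d"%tuple(w))
    print(y," | ".join(o))
E
```

```text
130 -153, 141,  2 | -179,  -6,232 | -171, -22,248 | -161, -30,250 | -150, -34,247 | -137, -37,239 | -111,  -4,170 |  -59,  85,  0 |  -53,  60, 29 |  -41,  50, 33 |  -29,  41, 34
142 -158, 131,  2 | -173,  20,173 | -167,  -3,202 | -162, -31,238 | -143, -10,192 | -131, -17,191 | -117, -14,174 |  -72,  59, 30 |  -59,  51, 30 |  -47,  40, 35 |  -29,  42, 16
154 -163, 121,  2 | -177,  13,172 | -169,  -3,188 | -160, -19,205 | -143,  -8,174 | -135, -24,190 | -124, -31,189 | -109, -28,172 |  -65,  39, 34 |  -53,  30, 37 |  -48,   5, 68
166 -168, 111,  3 | -180,  10,163 | -170,  -1,171 | -162, -19,191 | -151, -27,192 | -136, -21,170 | -129, -38,189 | -112, -32,166 |  -71,  28, 37 |  -59,  19, 40 |  -52,   0, 64
178 -172, 103,  1 | -159,  96, -1 | -174,  -9,170 | -166, -27,190 | -152, -23,172 | -140, -29,170 | -127, -30,158 | -122, -54,191 |  -76,  18, 39 |  -64,   9, 42 |  -51,   2, 41
190 -177,  94,  0 | -164,  84,  3 | -178, -16,169 | -167, -24,171 | -156, -31,171 | -142, -31,160 | -106,  27, 35 | -127, -63,193 |  -81,  10, 38 |  -69,   2, 38 |  -55,  -3, 36
202 -182,  84,  0 | -171,  68, 1
[... 870 characters left out ...]
39,  0 | -193,  29,  4 | -182,  13, 19 | -169,   5, 20 | -157,  -2, 20 | -174, -95,194 | -159, -91,172 | -144, -86,149 | -109, -38, 32 |  -97, -46, 34 |  -84, -52, 29
274 -209,  30, -1 | -197,  22,  0 | -185,  11,  6 | -175,  -5, 24 | -161,  -9, 17 | -175, -94,177 | -159, -87,148 | -127, -40, 34 | -113, -45, 29 | -100, -51, 26 |  -88, -59, 28
286 -214,  20,  1 | -201,  12,  2 | -189,   5,  1 | -179, -11, 19 | -166, -18, 17 | -154, -28, 22 | -143, -40, 32 | -131, -48, 33 | -118, -53, 27 | -106, -60, 28 |  -91, -64, 18
298 -219,  11,  1 | -206,   3,  3 | -193,  -3,  1 | -183, -18, 17 | -171, -27, 19 | -160, -40, 31 | -148, -49, 33 | -135, -54, 28 | -122, -59, 23 | -108, -64, 16 |  -96, -72, 19
```

>>> arm_command(offset=[[-15,0,0],[-30,0,0],[-40,0,-20],[-80,0,-60],[-120,0,-80],[-150,0,-80],[-150,0,-80],[-150,0,-80]], dr=[[0,0,0],[0,0,0],[0,0,0],[0,0,0],[0,0,0],[0,0,0],[0,0,0],[0,0,0]], claw=[0,0,0,0,0,0,0,0])

```text
time_s: 6.75
tool_pos: [615.1, -276.9, 129.6]
ee_rot: [-0.0, 0.657, 0.754, -0.0]
contact_force: [0.3, 1.4, -1.3]
grip_width: 0.4
gripper_force: 0.0
```

```bash
python3 - <<'E'
from h import *
p,R,s=cur();print(p,wj(p))
im,d=imaging.get_image("scene");np.savez("s4.npz",im=im,d=d)
im0=np.load("scene0.npz")["im"]
f=lambda x:cv2.resize(x[190:280,195:295],(400,360),interpolation=cv2.INTER_CUBIC)
A=np.hstack([f(im0),f(im)])
im,d=imaging.get_image("top");np.savez("t4.npz",im=im,d=d);im0=np.load("top0.npz")["im"]
f=lambda x:cv2.resize(x[185:245,255:355],(400,240),interpolation=cv2.INTER_CUBIC)
B=np.hstack([f(im0),f(im)])
cv2.imwrite("pics/s4.png",np.vstack([A,B])[:,:,::-1])
for n in ("scene","top"):
  for q in ("panel_head","panel_tail","panel"):
    r=models.tip_of(n,q)
    for e in r[:1]: w=at_z(n,e["at"],28 if q=="panel_tail" else 18);print(n,q,e["score"],e["at"],wj(w))
E
```

```text
[ 615.116 -276.932  129.555] [-295.321   -0.948  129.555]
scene panel_head 0.94 [233.7, 263.4] [-40.239  -7.397  18.   ]
scene panel_tail 0.92 [246.2, 232.4] [-152.343    0.351   28.   ]
scene panel 0.65 [239.7, 249.9] [-89.83   -3.578  18.   ]
top panel_head 0.78 [221.1, 278.0] [-36.614  16.938  18.   ]
top panel_tail 0.72 [208.8, 308.2] [-137.165   -5.785   28.   ]
top panel 0.61 [215.9, 294.4] [-90.883   8.44   18.   ]
```

View pics/s4.png

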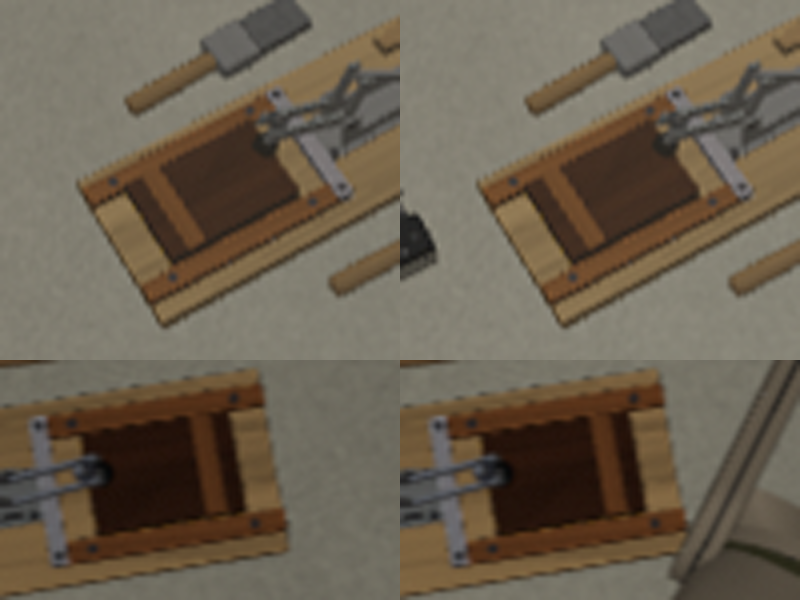

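The panel has not moved at all: it is identical in the left and right halves, with its head edge at ~(300,195) in both. So the fingertips must have passed above it, and I'll check the real tip height.

```bash
python3 - <<'E'
from h import *
p,R,s=cur()
z=np.load("s4.npz");im=z["im"].copy();d=z["d"]
r0,c0=170,130;k=6
a=cv2.resize(im[r0:r0+100,c0:c0+130],(780,600),interpolation=cv2.INTER_CUBIC)
for t,col in ((-59,(255,0,0)),(0,(0,255,0)),(25,(0,0,255))):
    q=proj("scene",p+R[:,2]*t);cv2.circle(a,(int((q[1]-c0)*k),int((q[0]-r0)*k)),4,col,-1);print(t,q)
cv2.imwrite("pics/s5.png",a[:,:,::-1])
for y in range(r0,r0+100,5):
    o=[]
    for x in range(c0+20,c0+95,6):
        w=wj(at_depth("scene",[y,x],d[y,x]));o.append("%4d,%4d,%3d"%tuple(w) if w[2]>25 else "-")
    print(y-r0," | ".join(o))
E
```

```text
-59 [np.float64(243.6878170483403), np.float64(183.46669651395803)]
0 [np.float64(253.00629130237522), np.float64(187.48710942126002)]
25 [np.float64(256.71529810142937), np.float64(189.09084163637107)]
0 -299, -32,559 | -288, -39,559 | -278, -47,561 | -268, -55,564 | -257, -56,557 | -243, -41,531 | -227, -18,495 | - | - | - | - | - | -
5 -303, -37,552 | -293, -45,553 | -282, -52,553 | -272, -62,557 | -261, -62,551 | -248, -47,525 | -230, -19,481 | - | - | - | - | - | -
10 -307, -45,547 | -297, -52,547 | -286, -57,545 | -277, -67,550 | -265, -66,541 | -252, -54,518 | - | - | - | - | - | - | -
15 -311, -45,533 | -301, -54,535 | -290, -60,535 | -280, -69,539 | -269, -71,533 | -256, -58,508 | - | - | - | - | - | - | -
20 -315, -43,516 | -305, -50,517 | -294, -58,519 | -284, -69,524 | -274, -76,525 | -260, -62,497 | - | - | - | - | - | - | -
25 -319, -24,478 | -308, -30,477 | -297, -38,478 | -285, -43,474 | -277, -74,507 | -264, -65,486 | - | - | - | - | - | - | -
30 -324, -34,475 | -313, -41,475 | -301, -45,471 | -289, -41,456 | -276, -36,439 | -262, -22,411 | - | - | - | - | - | - | -

[... 769 characters left out ...]
 -307, -16,275 | -293, -22,271 | -279, -27,267 | -265, -28,254 | - | - | - | - | -162,  53, 30
70 - | - | - | -326,  -7,252 | -313, -28,272 | -298, -23,251 | -284, -27,244 | -272, -51,270 | - | - | - | - | -
75 - | - | - | - | -319, -39,268 | -304, -27,234 | -288, -15,199 | -279, -65,272 | -266, -74,272 | - | - | - | -
80 - | - | - | - | -324, -39,246 | -311, -63,272 | -298, -70,272 | -285, -80,274 | -272, -85,270 | - | - | - | -
85 - | - | - | - | -330, -68,274 | -317, -76,273 | -304, -81,268 | -291, -93,275 | -277, -90,255 | - | - | - | -
90 - | - | - | - | - | -323, -90,275 | -310, -92,265 | -295, -84,235 | - | - | - | - | -
95 - | - | - | - | - | -329, -90,252 | - | - | - | - | - | - | -
```

View pics/s5.png

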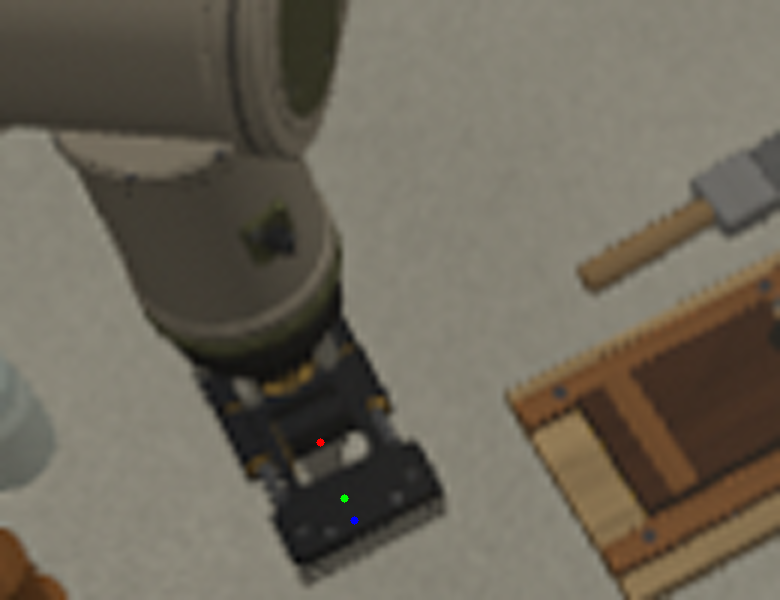

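The picture shows the body's underside at z≈235 (crop (370,545)) with the TCP reported at 130, where 189 would be expected. The fingertips therefore sit roughly 40 mm higher than nominal. I'll go back behind the panel and find the board by a slow, guarded descent.

>>> arm_command(offset=[[50,0,0],[100,0,20],[125,0,50],[125,0,70],[125,0,80],[125,0,80],[125,0,83],[125,0,86],[125,0,89],[125,0,92],[125,0,95],[125,0,95]], dr=[[0,0,0],[0,0,0],[0,0,0],[0,0,0],[0,0,0],[0,0,0],[0,0,0],[0,0,0],[0,0,0],[0,0,0],[0,0,0],[0,0,0]], claw=[0,0,0,0,0,0,0,0,0,0,0,0])

```text
time_s: 8.35
tool_pos: [597.9, -151.2, 34.3]
ee_rot: [-0.0, 0.656, 0.754, -0.0]
contact_force: [-0.5, -0.5, 0.2]
grip_width: 0.5
gripper_force: 0.0
```

>>> arm_command(offset=[[0,0,2],[0,0,4],[0,0,5],[0,0,6],[0,0,7],[0,0,8],[0,0,8]], dr=[[0,0,0],[0,0,0],[0,0,0],[0,0,0],[0,0,0],[0,0,0],[0,0,0]], claw=[0,0,0,0,0,0,0])

```text
time_s: 9.05
tool_pos: [598.2, -151.2, 26.8]
ee_rot: [-0.0, 0.656, 0.755, -0.0]
contact_force: [0.9, -0.2, 0.5]
grip_width: 0.9
gripper_force: 0.0
```

>>> arm_command(offset=[[0,0,1],[0,0,2],[0,0,3],[0,0,4],[0,0,5],[0,0,6],[0,0,6]], dr=[[0,0,0],[0,0,0],[0,0,0],[0,0,0],[0,0,0],[0,0,0],[0,0,0]], claw=[0,0,0,0,0,0,0])

```text
time_s: 9.75
tool_pos: [598.2, -151.2, 20.7]
ee_rot: [-0.0, 0.656, 0.755, -0.0]
contact_force: [0.8, 0.7, 0.5]
grip_width: 0.6
gripper_force: 0.0
```

```bash
python3 - <<'E'
from h import *
p,R,s=cur();print(p,wj(p),s["contact_force"],s["effort"],s["joints"])
im,d=imaging.get_image("scene")
# body top in jig frame: points above 120 mm
ij=np.argwhere((d>0));ij=ij[(ij[:,0]>200)&(ij[:,0]<270)&(ij[:,1]>205)&(ij[:,1]<270)]
P=np.array([wj(at_depth("scene",a,d[tuple(a)])) for a in ij]);m=(P[:,2]>80)&(P[:,1]<-60)
Q=P[m];print(len(Q),np.percentile(Q,[1,5,50,95,99],axis=0))
h=np.histogram(Q[:,2],bins=np.arange(80,230,5));print(h[0],h[1][:-1])
E
```

```text
[ 598.176 -151.171   20.721] [-168.425   -1.622   20.721] [0.824 0.698 0.545] [ -0.006 -61.243 -44.406   0.06    0.003   0.   ] [-0.331  0.33   1.604  0.     1.207 -0.47 ]
322 [[-203.627  -96.838  120.771]
 [-201.48   -95.76   126.258]
 [-169.29   -85.517  161.793]
 [-138.612  -66.576  165.288]
 [-134.825  -61.114  167.24 ]]
[  0   0   0   0   0   0   0   0  12  16   6   0   8  11  10  39 199  21
   0   0   0   0   0   0   0   0   0   0   0] [ 80  85  90  95 100 105 110 115 120 125 130 135 140 145 150 155 160 165
 170 175 180 185 190 195 200 205 210 215 220]
```

>>> arm_command(offset=[[0,0,1],[0,0,2],[0,0,3],[0,0,4],[0,0,5],[0,0,6],[0,0,7],[0,0,8],[0,0,9],[0,0,10],[0,0,10]], dr=[[0,0,0],[0,0,0],[0,0,0],[0,0,0],[0,0,0],[0,0,0],[0,0,0],[0,0,0],[0,0,0],[0,0,0],[0,0,0]], claw=[0,0,0,0,0,0,0,0,0,0,0])

```text
time_s: 10.9
tool_pos: [598.2, -151.2, 10.7]
ee_rot: [-0.0, 0.656, 0.754, -0.0]
contact_force: [0.0, -0.3, -0.1]
grip_width: 0.4
gripper_force: 0.0
```

>>> arm_command(offset=[[0,0,1],[0,0,2],[0,0,3],[0,0,3]], dr=[[0,0,0],[0,0,0],[0,0,0],[0,0,0]], claw=[0,0,0,0])

```text
time_s: 11.3
tool_pos: [598.1, -151.2, 7.7]
ee_rot: [-0.0, 0.656, 0.754, -0.0]
contact_force: [0.2, -0.4, 0.7]
grip_width: 0.4
gripper_force: 0.0
```

>>> arm_command(offset=[[2,0,0],[4,0,0],[6,0,0],[8,0,0],[10,0,0],[12,0,0],[14,0,0],[16,0,0],[16,0,0]], dr=[[0,0,0],[0,0,0],[0,0,0],[0,0,0],[0,0,0],[0,0,0],[0,0,0],[0,0,0],[0,0,0]], claw=[0,0,0,0,0,0,0,0,0])

```text
time_s: 12.2
tool_pos: [596.1, -135.0, 8.0]
ee_rot: [-0.0, 0.656, 0.755, 0.0]
contact_force: [-0.1, -0.6, 0.8]
grip_width: 0.9
gripper_force: 0.0
```

```bash
cat > chk.py <<'E'
from h import *
p,R,s=cur();print(s["time_s"],"jig tcp",wj(p),"F",Rj.T@s["contact_force"])
d0=np.load("top0.npz")["d"];im,d=imaging.get_image("top")
for X in range(-48,-6,3):
    r=[];r0=[]
    for Y in (-30,-25,-20,-15,15,20,25,30):
        q=proj("top",jw([X,Y,30]));i,j=int(round(q[0])),int(round(q[1]))
        r.append(at_depth("top",[i,j],d[i,j])[2]);r0.append(at_depth("top",[i,j],d0[i,j])[2])
    print(X,np.median(r0).round(),np.median(r).round())
E
python3 chk.py
```

```text
12.2 jig tcp [-152.133   -1.766    7.961] F [-0.605  0.156  0.79 ]
-48 38.0 42.0
-45 39.0 43.0
-42 37.0 41.0
-39 42.0 41.0
-36 38.0 43.0
-33 40.0 43.0
-30 20.0 41.0
-27 20.0 42.0
-24 19.0 42.0
-21 18.0 28.0
-18 15.0 23.0
-15 16.0 19.0
-12 20.0 19.0
-9 22.0 22.0
```

The panel moved about 9 mm, so contact is good. Continuing gently.

>>> arm_command(offset=[[2,0,0],[4,0,0],[6,0,0],[8,0,0],[9,0,0],[10,0,0],[10,0,0]], dr=[[0,0,0],[0,0,0],[0,0,0],[0,0,0],[0,0,0],[0,0,0],[0,0,0]], claw=[0,0,0,0,0,0,0])

```text
time_s: 12.95
tool_pos: [594.7, -125.3, 7.9]
ee_rot: [-0.0, 0.656, 0.755, 0.0]
contact_force: [0.7, 0.1, -0.7]
grip_width: 0.4
gripper_force: 0.0
```

>>> arm_command(offset=[[0.7,0,0],[1.4,0,0],[2,0,0],[2,0,0]], dr=[[0,0,0],[0,0,0],[0,0,0],[0,0,0]], claw=[0,0,0,0])

```text
time_s: 13.35
tool_pos: [594.4, -123.4, 8.0]
ee_rot: [-0.0, 0.656, 0.755, 0.0]
contact_force: [0.2, -0.7, -0.2]
grip_width: 0.1
gripper_force: 0.3
```

>>> arm_command(offset=[[0.5,0,0],[1,0,0],[1.5,0,0],[1.5,0,0]], dr=[[0,0,0],[0,0,0],[0,0,0],[0,0,0]], claw=[0,0,0,0])

```text
time_s: 13.75
tool_pos: [594.2, -121.9, 7.9]
ee_rot: [-0.0, 0.656, 0.755, 0.0]
contact_force: [0.8, -0.5, 0.3]
grip_width: 0.5
gripper_force: 0.4
```

```bash
python3 chk.py
```

```text
13.75 jig tcp [-138.913   -1.74     7.937] F [-0.606 -0.673  0.289]
-48 38.0 285.0
-45 39.0 57.0
-42 37.0 37.0
-39 42.0 41.0
-36 38.0 41.0
-33 40.0 43.0
-30 20.0 36.0
-27 20.0 40.0
-24 19.0 38.0
-21 18.0 42.0
-18 15.0 37.0
-15 16.0 38.0
-12 20.0 37.0
-9 22.0 37.0
```

>>> arm_command(offset=[[0.4,0,0],[0.8,0,0],[0.8,0,0]], dr=[[0,0,0],[0,0,0],[0,0,0]], claw=[0,0,0])

```text
time_s: 14.1
tool_pos: [594.3, -121.5, 8.1]
ee_rot: [0.0, 0.656, 0.754, -0.0]
contact_force: [1.8, -3.0, -1.0]
grip_width: 0.3
gripper_force: 1.6
```

>>> arm_command(offset=[[0.4,0,0],[0.4,0,0]], dr=[[0,0,0],[0,0,0]], claw=[0,0])

```text
time_s: 14.3
tool_pos: [594.4, -121.5, 8.2]
ee_rot: [0.001, 0.656, 0.754, -0.0]
contact_force: [2.2, -4.7, -0.8]
grip_width: 0.3
gripper_force: 2.5
```

>>> arm_command(offset=[[0.5,0,0],[1,0,0],[1,0,0]], dr=[[0,0,0],[0,0,0],[0,0,0]], claw=[0,0,0])

```text
time_s: 14.6
tool_pos: [594.5, -121.4, 8.4]
ee_rot: [0.001, 0.656, 0.754, -0.0]
contact_force: [2.7, -7.5, -0.6]
grip_width: 0.7
gripper_force: 4.3
```

>>> arm_command(offset=[[0.5,0,0],[1,0,0],[1,0,0],[0,0,0],[-3,0,0],[-8,0,0],[-12,0,0]], dr=[[0,0,0],[0,0,0],[0,0,0],[0,0,0],[0,0,0],[0,0,0],[0,0,0]], claw=[0,0,0,0,0,0,0])

```text
time_s: 15.3
tool_pos: [595.4, -131.6, 7.7]
ee_rot: [-0.0, 0.656, 0.755, 0.0]
contact_force: [0.5, -0.9, -0.3]
grip_width: 0.3
gripper_force: 0.0
```

```bash
python3 chk.py
```

```text
15.3 jig tcp [-148.692   -1.561    7.746] F [-0.969 -0.397 -0.347]
-48 38.0 37.0
-45 39.0 37.0
-42 37.0 38.0
-39 42.0 39.0
-36 38.0 39.0
-33 40.0 40.0
-30 20.0 39.0
-27 20.0 42.0
-24 19.0 34.0
-21 18.0 40.0
-18 15.0 36.0
-15 16.0 38.0
-12 20.0 38.0
-9 22.0 39.0
```

>>> arm_command(offset=[[-2,0,1],[-2,0,2],[-2,0,3],[-2,0,4],[-2,0,4]], dr=[[0,0,0],[0,0,0],[0,0,0],[0,0,0],[0,0,0]], claw=[0,0,0,0,0])

```text
time_s: 15.85
tool_pos: [595.8, -133.5, 3.8]
ee_rot: [-0.0, 0.656, 0.755, -0.0]
contact_force: [-0.3, -0.6, 0.9]
grip_width: 0.6
gripper_force: 0.0
```

>>> arm_command(offset=[[0,0,1],[0,0,2],[0,0,3],[0,0,3]], dr=[[0,0,0],[0,0,0],[0,0,0],[0,0,0]], claw=[0,0,0,0])

```text
time_s: 16.25
tool_pos: [596.0, -133.6, 3.6]
ee_rot: [-0.0, 0.656, 0.755, -0.0]
contact_force: [-11.7, 3.6, 22.5]
grip_width: 0.6
gripper_force: 11.0
```

Board contact at TCP z≈3.7 means the tips are at TCP z + 14.2 mm with the tool vertical. The panel is home. Next I lift and go over the handle.

>>> arm_command(offset=[[0,0,-10],[0,0,-60],[0,0,-110],[0,0,-160],[50,-8,-186],[100,-8,-186],[150,-8,-186],[200,-8,-186],[250,-8,-186],[290,-8,-186],[316,-8,-186],[316,-8,-186],[316,-8,-186]], dr=[[0,0,0],[0,0,0],[0,0,0],[0,0,0],[0,0,0],[0,0,0],[0,0,0],[0,0,0],[0,0,0],[0,0,0],[0,0,0],[0,0,0],[0,0,0]], claw=[0,0,0,0,0,0,0,0,0,0,0,0,0])

```text
time_s: 17.55
tool_pos: [544.1, 178.4, 187.0]
ee_rot: [0.0, 0.656, 0.755, -0.0]
contact_force: [0.6, 0.3, 0.2]
grip_width: 0.3
gripper_force: 0.0
```

```bash
python3 - <<'E'
from h import *
p,R,s=cur();print(s["time_s"],p,wj(p),s["contact_force"],s["joints"])
print(rel(jw([168,6,150]),toolR()))
im,d=imaging.get_image("scene");im2,d2=imaging.get_image("top")
A=cv2.resize(im[150:270,220:370],(400,320),interpolation=cv2.INTER_CUBIC);B=cv2.resize(im2[165:285,180:330],(400,320),interpolation=cv2.INTER_CUBIC)
cv2.imwrite("pics/h6.png",np.hstack([A,B])[:,:,::-1])
E
```

```text
17.55 [544.061 178.369 186.994] [165.436   6.244 186.994] [0.63  0.272 0.247] [ 0.228  0.065  1.589 -0.     1.488  0.087]
(array([ 2.581,  0.243, 36.992]), array([0.   , 0.   , 0.001]))
```

View pics/h6.png

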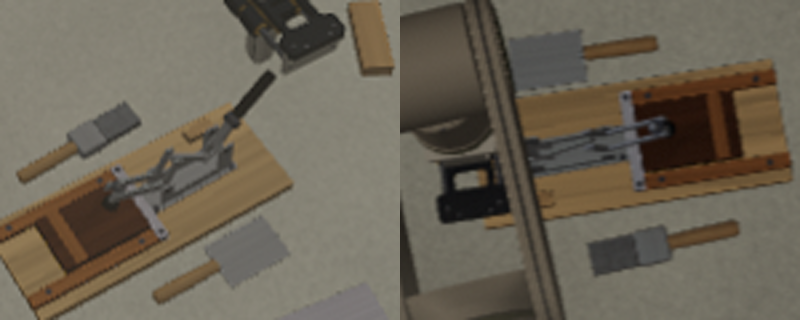

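The panel now meets the stop (right half, ~(640,140)). The handle is still raised at ~(250,95) in the left half, with the gripper above it. Next, a guarded descent onto the grip.

>>> arm_command(offset=[[3,0,20],[3,0,36],[3,0,40],[3,0,42],[3,0,44],[3,0,46],[3,0,48],[3,0,48]], dr=[[0,0,0],[0,0,0],[0,0,0],[0,0,0],[0,0,0],[0,0,0],[0,0,0],[0,0,0]], claw=[0,0,0,0,0,0,0,0])

```text
time_s: 18.45
tool_pos: [543.9, 181.2, 139.1]
ee_rot: [0.0, 0.656, 0.755, 0.0]
contact_force: [0.1, 0.6, 1.0]
grip_width: 0.4
gripper_force: 0.2
```

>>> arm_command(offset=[[0,0,1.5],[4,0,4.5],[8,0,8],[11.5,0,11.5],[15,0,15.5],[15,0,15.5]], dr=[[0,0,0],[0,0,0],[0,0,0],[0,0,0],[0,0,0],[0,0,0]], claw=[0,0,0,0,0,0])

```text
time_s: 19.05
tool_pos: [540.9, 196.5, 122.4]
ee_rot: [-0.0, 0.656, 0.755, -0.001]
contact_force: [0.6, -0.4, -0.2]
grip_width: 0.2
gripper_force: 0.0
```

```bash
cat > hd.py <<'E'
from h import *
p,R,s=cur();print(s["time_s"],"jig tcp",wj(p),"F",Rj.T@s["contact_force"])
im,d=imaging.get_image("scene")
for q in ("handle_pivot","handle","spindle_tip"):
    r=models.tip_of("scene",q)
    for e in r[:1]:
        a=e["at"];print(q,e["score"],a)
# grip points: dark pixels, in the clamp's plane band
hsv=im.max(2).astype(int);ij=np.argwhere((hsv<70)&(d>0))
P=np.array([wj(at_depth("scene",a,d[tuple(a)])) for a in ij])
m=(P[:,0]>118)&(P[:,0]<240)&(abs(P[:,1]-4)<14)&(P[:,2]>30)&(P[:,2]<185)
Q=P[m];print(len(Q))
for X in range(120,235,8):
    k=Q[abs(Q[:,0]-X)<4]
    if len(k): print(X,len(k),np.median(k,0).round())
E
python3 hd.py
```

```text
19.05 jig tcp [183.805   6.826 122.437] F [-0.451 -0.581 -0.245]
handle_pivot 0.56 [201.8, 298.6]Traceback (most recent call last):
  File "hd.py", line 5, in <module>
    r=models.tip_of("scene",q)
ValueError: it knows: brush, clamp, figure, handle_pivot, jar, jig, offcut, panel, panel_head, panel_tail, spatula, spindle_tip, stop_face, wedge
```

```bash
sed -i 's/"handle_pivot","handle",/"handle_pivot",/' hd.py; python3 hd.py
```

```text
19.15 jig tcp [183.37    6.516 123.042] F [ 0.435  0.244 -0.418]
spindle_tip 0.42 [227.7, 264.9]
87
120 1 [119.  18.  69.]
136 15 [136.   1.  99.]
144 12 [144.   4. 103.]
152 11 [153.   2. 110.]
160 8 [159.   1. 115.]
168 12 [168.   1. 120.]
176 13 [175.   4. 126.]
184 7 [182.  -1. 129.]
192 5 [190.  -1. 131.]
200 3 [200.  -1. 137.]
```

The handle is following (grip slope 0.75 → 0.53 rad). Continuing along the arc.

>>> arm_command(offset=[[3.5,0,4],[6.5,0,8],[9.5,0,12],[12,0,16.5],[14.5,0,21],[16.5,0,25.5],[16.5,0,25.5]], dr=[[0,0,0],[0,0,0],[0,0,0],[0,0,0],[0,0,0],[0,0,0],[0,0,0]], claw=[0,0,0,0,0,0,0])

```text
time_s: 20.0
tool_pos: [539.5, 212.6, 97.8]
ee_rot: [0.0, 0.656, 0.755, 0.0]
contact_force: [-0.3, -0.8, 5.4]
grip_width: 0.4
gripper_force: 2.7
```

```bash
python3 hd.py
```

```text
20.0 jig tcp [200.011   6.037  97.834] F [-0.797  0.384  5.409]
handle_pivot 0.78 [201.1, 303.7]
spindle_tip 0.37 [228.7, 263.3]
87
120 1 [119.  17.  70.]
136 3 [139.  -5.  93.]
144 13 [145.   5.  92.]
152 7 [153.  -0.  96.]
160 10 [160.   3.  98.]
168 11 [168.   1. 102.]
176 7 [177.   3. 102.]
184 10 [183.   3. 104.]
192 21 [191.   4. 121.]
200 1 [200.  -9. 128.]
208 2 [208.  -9. 130.]
216 1 [220.  -2. 111.]
```

>>> arm_command(offset=[[1,0,2.5],[2,0,5],[3,0,7.5],[4,0,10],[4.5,0,12],[5,0,14],[5,0,14]], dr=[[0,0,0],[0,0,0],[0,0,0],[0,0,0],[0,0,0],[0,0,0],[0,0,0]], claw=[0,0,0,0,0,0,0])

```text
time_s: 20.85
tool_pos: [539.2, 217.5, 84.9]
ee_rot: [0.0, 0.656, 0.755, 0.0]
contact_force: [-2.1, -1.4, 9.7]
grip_width: 0.5
gripper_force: 4.5
```

>>> arm_command(offset=[[0.5,0,2],[1,0,4],[1.5,0,6],[2,0,8],[2,0,10],[2,0,10]], dr=[[0,0,0],[0,0,0],[0,0,0],[0,0,0],[0,0,0],[0,0,0]], claw=[0,0,0,0,0,0])

```text
time_s: 21.45
tool_pos: [538.7, 220.0, 74.9]
ee_rot: [0.0, 0.656, 0.755, 0.001]
contact_force: [-2.7, 1.0, 8.0]
grip_width: 0.1
gripper_force: 4.2
```

>>> arm_command(offset=[[0.5,0,2],[1,0,4],[1,0,6],[1,0,8],[1,0,10],[1,0,10]], dr=[[0,0,0],[0,0,0],[0,0,0],[0,0,0],[0,0,0],[0,0,0]], claw=[0,0,0,0,0,0])

```text
time_s: 22.05
tool_pos: [538.3, 221.5, 64.4]
ee_rot: [-0.0, 0.656, 0.755, 0.001]
contact_force: [-1.5, 2.9, 6.0]
grip_width: 0.1
gripper_force: 2.7
```

```bash
python3 hd.py
```

```text
22.05 jig tcp [208.91    5.977  64.402] F [3.084 1.075 5.979]
handle_pivot 0.65 [202.2, 303.3]
spindle_tip 0.61 [230.6, 262.6]
96
120 2 [118.  17.  75.]
144 7 [146.  -2.  80.]
152 11 [149.   2.  81.]
160 7 [161.   3.  78.]
168 11 [168.   2.  81.]
176 23 [174.   4. 172.]
184 10 [185.   4.  82.]
192 7 [193.   3.  78.]
200 15 [200.   4.  81.]
208 2 [207.  -9.  92.]
216 1 [213.  -9.  91.]
```

>>> arm_command(offset=[[0,0,1.5],[0,0,3],[0,0,4.5],[0,0,6],[0,0,6]], dr=[[0,0,0],[0,0,0],[0,0,0],[0,0,0],[0,0,0]], claw=[0,0,0,0,0])

```text
time_s: 22.7
tool_pos: [538.0, 220.0, 57.3]
ee_rot: [-0.0, 0.656, 0.755, -0.0]
contact_force: [-0.7, 1.1, 0.3]
grip_width: 0.7
gripper_force: 0.4
```

>>> arm_command(offset=[[0,0,1],[0,0,2],[0,0,2]], dr=[[0,0,0],[0,0,0],[0,0,0]], claw=[0,0,0])

```text
time_s: 23.0
tool_pos: [537.8, 219.8, 55.3]
ee_rot: [-0.0, 0.656, 0.754, -0.001]
contact_force: [-0.0, -0.3, -0.5]
grip_width: 0.6
gripper_force: 0.0
```

```bash
python3 hd.py
```

```text
23.0 jig tcp [207.366   6.647  55.319] F [-0.308  0.079 -0.477]
handle_pivot 0.66 [200.3, 301.5]
spindle_tip 0.57 [225.9, 263.9]
132
120 1 [119.  17.  70.]
144 7 [147.  -1.  75.]
152 11 [152.   4.  75.]
160 7 [159.   1.  75.]
168 24 [171.   2. 167.]
176 26 [175.   4. 176.]
184 25 [184.   4. 178.]
192 8 [190.   4.  68.]
200 14 [199.   3.  77.]
208 4 [207.  -9.  83.]
216 4 [214.  -5.  73.]
224 1 [222.  -2.  63.]
```

>>> arm_command(offset=[[0,0,1],[0,0,2],[0,0,3],[0,0,3]], dr=[[0,0,0],[0,0,0],[0,0,0],[0,0,0]], claw=[0,0,0,0])

```text
time_s: 23.55
tool_pos: [538.6, 220.3, 53.6]
ee_rot: [0.0, 0.656, 0.755, 0.0]
contact_force: [-1.2, -0.4, 4.9]
grip_width: 0.5
gripper_force: 2.1
```

That is contact with the rigid stop after the snap, so I retract.

>>> arm_command(offset=[[0,0,-5],[0,0,-30],[0,0,-80],[0,0,-130],[50,0,-150],[100,0,-150],[130,0,-150],[130,0,-150]], dr=[[0,0,0],[0,0,0],[0,0,0],[0,0,0],[0,0,0],[0,0,0],[0,0,0],[0,0,0]], claw=[0,0,0,0,0,0,0,0])

```text
time_s: 24.35
tool_pos: [518.8, 353.0, 203.2]
ee_rot: [-0.001, 0.655, 0.756, 0.001]
contact_force: [0.2, 0.1, -0.9]
grip_width: 0.4
gripper_force: 0.0
```

```bash
python3 - <<'E'
from h import *
im,d=imaging.get_image("scene");im2,d2=imaging.get_image("top")
A=cv2.resize(im[165:280,205:345],(400,329),interpolation=cv2.INTER_CUBIC);B=cv2.resize(im2[165:280,195:335],(400,329),interpolation=cv2.INTER_CUBIC)
cv2.imwrite("pics/h7.png",np.hstack([A,B])[:,:,::-1])
E
python3 hd.py; python3 chk.py|tail -14
```

```text
24.45 jig tcp [338.169   6.546 202.641] F [-0.635 -0.136 -0.14 ]
handle_pivot 0.58 [200.6, 300.3]
spindle_tip 0.44 [229.7, 262.9]
82
144 7 [145.  -4.  76.]
152 10 [151.   3.  77.]
160 10 [160.   2.  75.]
168 6 [168.   0.  73.]
176 8 [176.   2.  73.]
184 7 [184.   2.  71.]
192 8 [192.   3.  69.]
200 8 [200.   1.  69.]
208 6 [209.   2.  66.]
216 7 [219.   3.  62.]
224 5 [223.   4.  61.]
-48 38.0 36.0
-45 39.0 43.0
-42 37.0 36.0
-39 42.0 38.0
-36 38.0 39.0
-33 40.0 39.0
-30 20.0 41.0
-27 20.0 38.0
-24 19.0 39.0
-21 18.0 37.0
-18 15.0 37.0
-15 16.0 38.0
-12 20.0 37.0
-9 22.0 36.0
```

View pics/h7.png

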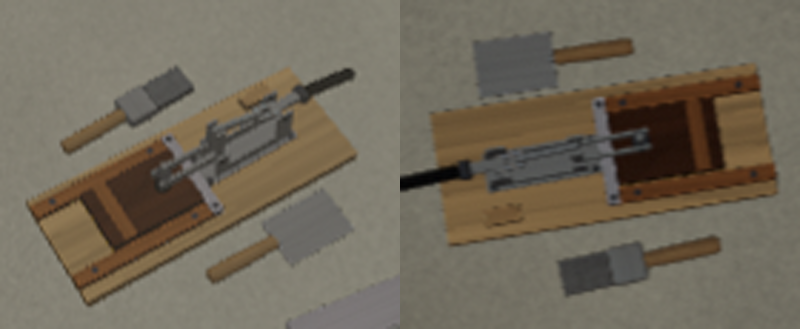

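The picture shows the panel against the stop ((612,150) on the right). The handle stays down by itself ((330,85) left, (430,180) right), the foot is on the panel, and the bystanders look unmoved.

```bash
python3 -c "
from plant import env
print(env.finish_job())"
```

```text
the job is handed in; nothing more can be done
None
```

I slid the panel home against the end stop and locked the toggle clamp over-centre: it holds on its own, the arm is clear, no reading on the panel or clamp passed about 10 N, and the job was handed in at about 24.5 s.

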